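# Level a rocking tray sealer with its screw foot

### The arm

A 6-joint arm with a two-finger parallel gripper is mounted at the origin on the work surface. World frame = base frame: x ahead of the robot, y to its left, z up, the work surface at z = 0. Lengths are in mm, angles in rad, forces in N, time in s.
With the tool pointing down it reaches from about 375 to 750 mm from the base axis. Payload 9 kg.
Tool frame: the origin (TCP) lies between the finger pads; the fingertips stand ahead of it and the grasp point (between the pads) lies 2 mm behind it (arm.nose_length is the z of the fingertips in the tool frame, in mm); z points along the fingers, y is the line along which they close (so a half turn about z gives the same grasp; the last joint's range is limited). The gripper opens to 85 mm and grips with 20 to 120 N. Pads are 22 mm wide; open, the fingers measure 114 mm over their backs; the gripper's body (76 mm by 85 mm) begins 54 mm behind the grasp point. The pads swing forward as they close: fully open they stand 13 mm farther back than shut.
Start: joints at [-1.428, 0.104, 0.097, 1.564, 0, 1.353], TCP at [211.825, -561.396, 248.331] pointing down, gripper open.
Joint ranges: [-2.99, 2.99], [-0.84, 1.86], [-1.1, 1.16], [-1.84, 2.11], [-1.51, 1.56], [-3.14, 3.14]. Speed limits (rad/s): [2.22, 2.22, 2.57, 3.14, 3.14, 3.14].

### API

Orientations are given as a 3x3 rotation matrix whose columns are the frame's x, y, z axes.
In Python, from rig import arm gives the robot as it stands.
- The arm moves only by the tool drive_tool, never from a script. Its argument "deltas" is a list of rows, each a list of 4 numbers: the shift along the tool's x, y, z in mm, then the turn about the tool's z in degrees. A call has 1 to 20 rows; each row is the pose to reach, as a shift and turn from the pose commanded when the call began, along the tool's axes at that moment; what a row does not reach only later rows make up. A row lasts 1/12 s, in which the tool goes at most 41.7 mm and 7.16 degrees, less where a joint would pass 70% of its speed; a pose out of reach is approached as far as the arm can. A call with a gripper value outside its range is refused whole. "hand" is the opening in per cent of the stroke, from 0 (shut) to 100 (fully open), set as the call begins (left out, the last holds). The fingers move at their own pace and stop on an object; "force" is the grip in N (left out, the last holds). Time passes only in rows, so rows that repeat a pose let the fingers close. It gives the time, the measured TCP pose, the force, the opening and the grip force at its end, in the units of the state.
- arm.read_state(): the state, without advancing time (a new reading comes with each control period).
- arm.snapshot(name): name is "side" or "top" or "wrist"; returns the picture (480x640x3 uint8, red, green, blue); there is no depth.
- arm.camera_info(name): a dict with "fx", "fy", "cx", "cy" (pixels), "extrinsics" (4x4, takes a point from camera to world coordinates). Camera axes: x right, y down, z forward; pixel columns grow to the right and rows downward; lengths in mm; the calibration is good to about 2 mm. A picture is of the moment at which its call begins: read the wrist's pose just before it. camera_info takes no time and is no camera call; for the wrist camera it gives the pose at the moment of the call.
- arm.hand_in(): hands the job in; it is judged then, once.
The state is a dict: "time_s": time; "joints": joint angles; "joint_vel": joint speeds; "joint_efforts": joint torques, N m; "tool_pos": TCP position; "eef_rot": TCP orientation; "force": force on the tool from outside, world axes, zero at the start; "torque": the same for the moment, N m; "finger_gap": finger opening in mm; "finger_force": force on a finger pad.
Only numpy, scipy, OpenCV 4.12 (cv2) and the standard library are available. Lean on these libraries where they do the work, as an engineer would, in place of code of your own. Each camera call takes 0.05 s, during which the arm holds its last target. There are 200 camera calls.

### The job

The tray sealer on the counter rocks because its front-left foot, the one with the handwheel that stands over the round mat, does not reach down. Turn the handwheel clockwise (seen from above) until the machine stands firm on all four feet and no longer wobbles either way, neither too short nor screwed out too far; do not shift the machine from its place or disturb the other things, and let go.

Things in the scene. Friction and masses are not known exactly. Their poses are not given: they have to be found in the camera images.
- sealer: Tray sealer, 3.2 kg, steel base plate 270 x 260 mm, top 48 mm above the counter. Origin on the counter under the middle of its width, 120 mm behind the front feet; x to the machine's rear, y to its left, z up. Loose, on three fixed rubber feet and a screw foot, front left, where the plate is cut away; weight leans to the rear right, so the screw foot hangs free at first. The feet give a little under load.
- housing (a point): Centre of the top of the sealer's white housing with black top, at (55, -30, 143) mm of the sealer; the housing is 115 x 190 mm, and a thin press arm rises to 156 mm over its rear edge.
- wheel: Screw foot and handwheel, one turning piece at (-120, 100) mm of the sealer, axis z up. Origin on the axis, about level with the counter. Black disc 112 mm across, 10 mm thick, top 84 mm above the origin; hub 28 mm across, 10 mm higher; three upright steel pegs 12 mm across, rising 38 mm above the disc, on a 45 mm radius, 120 degrees apart. Below, a spindle and a rubber pad.
- pad (a point): Underside centre of the screw foot's rubber pad, 60 mm across, 10 mm above the wheel's origin. Right-hand thread: each turn clockwise from above lowers the whole piece 8 mm. The pad must come down about 1 to 7 mm to meet the fixed round grey mat under it, whose height is not known. Without load the wheel turns against 0.04 N m and light drag (1 to 2 N at a peg), and it stays where it is left.
- hub (a point): Centre of the top of the handwheel's hub, 94 mm above the wheel's origin. Once the pad bears on the mat, turning grows heavier: some 0.5 to 0.8 N more push at a peg per newton the foot carries, and that load grows about 14 N per rad. All four feet bear well when this one carries 3 to 10 N (a push of about 3 to 8 N at a peg, 0.2 to 0.7 rad past first touch); about 1.1 rad past it, another foot lifts off.
- peg0 (a point): Centre of the top face of one handwheel peg, 122 mm above the wheel's origin.
- peg1 (a point): Centre of the top face of the second handwheel peg.
- peg2 (a point): Centre of the top face of the third handwheel peg.
- foot_fr: Fixed front-right rubber foot of the sealer, 36 mm across, 30 mm high; origin at its underside, at (-120, -100) mm of the sealer.
- foot_rl: Fixed rear-left rubber foot, the same; at (80, 100) mm of the sealer.
- foot_rr: Fixed rear-right rubber foot, the same; at (80, -100) mm of the sealer.
- lids: Stack of white lids 90 mm across, 34 mm high, loose on the sealer's base plate at its front right; origin under its centre.
- sauce: Sauce bottle 56 mm across, 170 mm high, standing to the right of the sealer; origin under its centre.
- jar: Jar 68 mm across, 85 mm high, standing in front of the sealer; origin under its centre.
- cup: White cup 84 mm across, 100 mm high; origin under its centre.
- bowl: White bowl 140 mm across, 60 mm high; origin under its centre.
- carton: Cardboard box 170 x 130 x 70 mm; origin under its centre.
- mouse: Computer mouse 100 x 60 x 30 mm; origin under its centre.

How it is judged:
By the outcome, as a careful person would: the job done as asked, in the order asked, and still so for the second after the job is handed in, with the robot touching nothing.
It also fails if it takes over 58 s, if anything falls off the work surface, if the arm or the gripper's body presses on something with over 40 N, if the wrist force passes 120 N, or if a joint passes its speed limit or range.

## Working session

There is one attempt and no reset: what is moved stays moved. The work goes in short steps, Python scripts to look and compute and a tool call to move; the robot and the scene stay as the last step left them, time stands still between calls to the robot, and variables do not carry over. Pictures are saved under pics/ and viewed, at most 10 in all, crops included, and the job is handed in when it is done.

Besides the shell and the picture viewer there is one more tool, called after ">>>" as name([rows], argument=value, ...), one row to a line, values as JSON. drive_tool: Moves the arm, as the interface text tells. Its arguments: {"type":"object","properties":{"deltas":{"type":"array","items":{"type":"array","items":{"type":"number"}}},"hand":{"type":"number"},"force":{"type":"number"}},"required":["deltas"]}

```bash
mkdir -p pics; ls
python3 - <<'E'
from rig import arm
import cv2,numpy as np
s=arm.read_state();print(s['time_s'],s['tool_pos'],s['eef_rot'],arm.nose_length)
for n in("top","side"):
    im=arm.snapshot(n);cv2.imwrite(f"pics/{n}0.png",im[...,::-1]);c=arm.camera_info(n);print(n,c['fx'],c['cx'],c['cy'],np.round(c['extrinsics'],3).tolist())
E
```

```text
pics
0.0 [ 211.76753248 -561.03381432  247.5182472 ] [[ 9.35630340e-01  3.52981358e-01 -1.65258924e-04]
 [ 3.52981247e-01 -9.35629409e-01  1.35968997e-03]
 [ 3.25324103e-04 -1.33050049e-03 -9.99999062e-01]] 17.0
top 502.54388382991465 310.15808539493247 235.4200807687102 [[0.018, -0.983, 0.183, 313.669], [-1.0, -0.021, -0.015, -16.81], [0.019, -0.182, -0.983, 1545.981], [0.0, 0.0, 0.0, 1.0]]
side 519.109311413461 318.77117103090274 235.09988006395164 [[0.999, -0.044, 0.032, 545.097], [-0.053, -0.639, 0.768, -965.993], [-0.014, -0.768, -0.64, 866.945], [0.0, 0.0, 0.0, 1.0]]
```

View pics/top0.png

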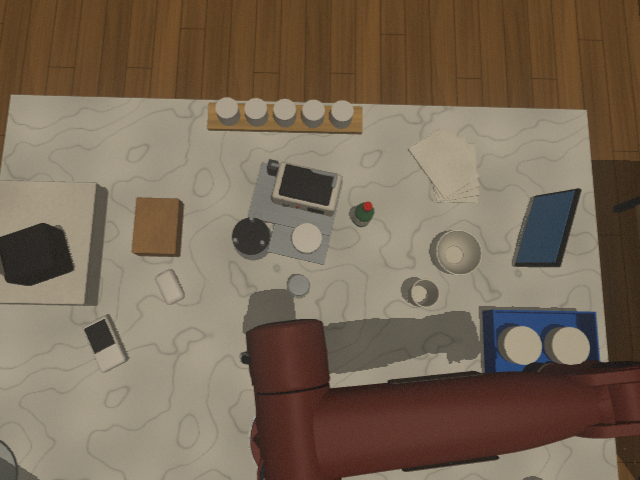

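View pics/side0.png

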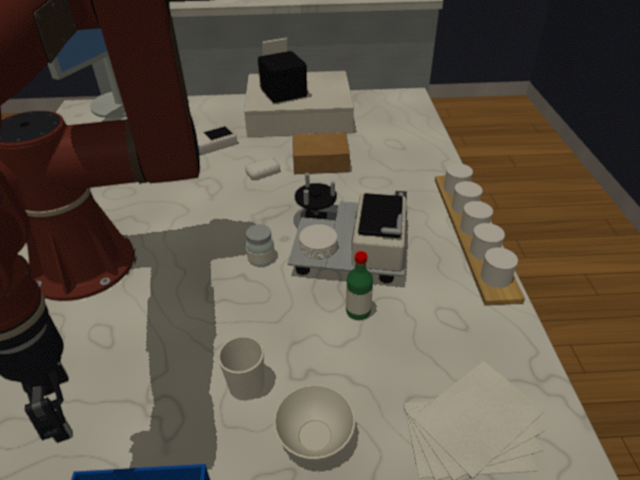

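The top view shows the wheel near pixel (251,237), lids at (307,238), jar at (298,285). In the side view the wheel is near (316,195) with its pegs upright. I'll take a crop to find the pegs.

```bash
cat > h.py <<'E'
import numpy as np
def ray(c,u,v,z):
    E=np.array(c['extrinsics']);d=E[:3,:3]@np.array([(u-c['cx'])/c['fx'],(v-c['cy'])/c['fy'],1]);o=E[:3,3]
    return o+d*(z-o[2])/d[2]
def proj(c,p):
    E=np.linalg.inv(np.array(c['extrinsics']));q=E[:3,:3]@np.array(p)+E[:3,3]
    return np.array([c['fx']*q[0]/q[2]+c['cx'],c['fy']*q[1]/q[2]+c['cy']])
E
python3 - <<'E'
from rig import arm
import cv2,numpy as np
from h import *
t=cv2.imread("pics/top0.png");s=cv2.imread("pics/side0.png");c=arm.camera_info("top")
a=cv2.resize(t[205:270,220:300],(400*1,325),interpolation=cv2.INTER_CUBIC)
b=cv2.resize(s[165:230,280:360],(400,325),interpolation=cv2.INTER_CUBIC)
cv2.imwrite("pics/crop0.png",np.clip(np.hstack([a,b])*1.5,0,255).astype(np.uint8))
m=(t.max(2)<60).astype(np.uint8);n,l,st,ce=cv2.connectedComponentsWithStats(m)
for i in range(1,n):
    if st[i,4]>200: print(st[i],ce[i],ray(c,*ce[i],84).round(0))
for nm,u,v,z in(("lids",307,238,82),("jar",298,285,85),("plateTL",264,163,48),("plateBR",325,263,48),("plateTR",340,180,48)):print(nm,ray(c,u,v,z).round(0))
E
```

```text
[ 253  160  387  320 8060] [537.30521092 327.79466501] [ 329. -700.   84.]
[ 279  165   54   40 1484] [305.54986523 184.91307278] [740. -22.  84.]
[515 189  66  78 654] [558.7706422  233.00917431] [ 609. -782.   84.]
[233 218  37  37 974] [250.61601643 235.79671458] [581. 137.  84.]
[   0  223   73   62 3450] [ 34.41362319 254.54956522] [511. 762.  84.]
[241 319  81  71 406] [260.11576355 347.53940887] [259.  97.  84.]
[ 85 320  29  33 565] [ 98.98584071 335.5840708 ] [284. 554.  84.]
[402 455  97  16 334] [451.72754491 462.83233533] [ -41. -439.   84.]
lids [578. -30.  82.]
jar [438.  -7.  85.]
plateTL [818. 108.  48.]
plateBR [509. -86.  48.]
plateTR [ 769. -129.   48.]
```

View pics/crop0.png

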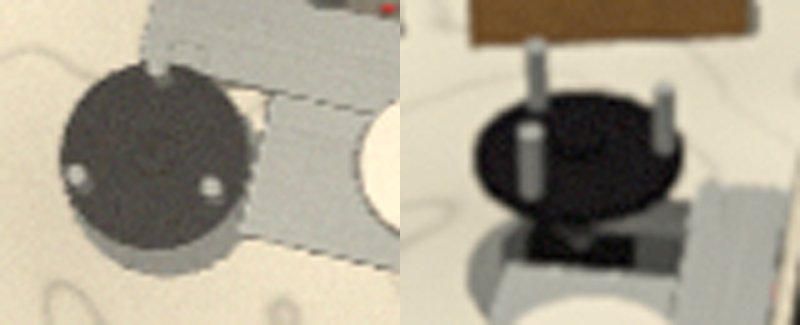

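Run:
```python
from rig import arm
from h import *
c=arm.camera_info("top");P=np.array([ray(c,u,v,122) for u,v in((251,218.6),(235.4,239.8),(262.2,242.2))])
m=P.mean(0);d=P-m;print(P.round(0),m,np.hypot(d[:,0],d[:,1]),np.degrees(np.arctan2(d[:,1],d[:,0])))
s=arm.read_state();R=np.array(s['eef_rot']);print(R.T@(np.array([m[0],m[1],300])-s['tool_pos']))
```

```text
[[624. 134. 122.]
 [561. 176. 122.]
 [556.  99. 122.]] [580.26739113 135.98014143 122.        ] [43.99519753 44.17252417 44.68060344] [  -3.19728207  115.9055036  -123.44985674]
[ 590.85276183 -522.1715605   -51.63356112]
```

>>> drive_tool([
  [20,-18,-25,-7],
  [50,-44,-50,-14],
  [80,-71,-52,-21],
  [110,-97,-52,-28],
  [140,-124,-52,-35],
  [170,-150,-52,-42],
  [200,-177,-52,-49],
  [230,-203,-52,-56],
  [260,-230,-52,-63],
  [290,-256,-52,-70],
  [320,-283,-52,-77],
  [350,-309,-52,-84],
  [380,-336,-52,-91],
  [410,-362,-52,-98],
  [440,-389,-52,-105],
  [470,-415,-52,-112],
  [500,-442,-52,-119],
  [530,-468,-52,-126],
  [560,-495,-52,-133],
  [591,-522,-52,-140],
], hand=88)

```text
time_s: 1.77
tool_pos: [580.8, 137.8, 299.8]
eef_rot: [[-0.946, 0.325, -0.0], [0.325, 0.946, -0.0], [0.0, -0.0, -1.0]]
force: [0.9, -0.3, -0.4]
finger_gap: 75.3
finger_force: 0.0
```

>>> drive_tool([
  [0,0,0,-7],
  [0,0,0,-14],
  [0,0,0,-21],
  [0,0,0,-28],
  [0,0,0,-35],
  [0,0,0,-42],
  [0,0,0,-49],
  [0,0,0,-56],
  [0,0,0,-63],
  [0,0,0,-70],
  [0,0,0,-77],
  [0,0,0,-84],
  [0,0,0,-91],
  [0,0,0,-98],
  [0,0,0,-105],
  [0,0,0,-112],
  [0,0,0,-119],
  [0,0,0,-126],
  [0,0,0,-133],
  [0,0,0,-135.5],
])

```text
time_s: 3.43
tool_pos: [580.3, 135.6, 299.8]
eef_rot: [[0.447, -0.894, -0.001], [-0.894, -0.447, -0.0], [-0.0, 0.001, -1.0]]
force: [0.3, 0.2, 0.3]
finger_gap: 75.1
finger_force: 0.0
```

Run:
```python
from rig import arm
from h import *
import cv2
s=arm.read_state();c=arm.camera_info("wrist");im=arm.snapshot("wrist")[...,::-1].copy();cv2.imwrite("pics/w0.png",im)
print(s['joints'],s['tool_pos'],c['fx'],np.round(c['extrinsics'],3).tolist())
for a in(-3.5,116.5,-123.5):
    a=np.radians(a);print(proj(c,[580.3+45*np.cos(a),136+45*np.sin(a),122]))
print(proj(c,[580.3,136,94]))
```

```text
[ 1.04332260e-02  1.11939885e-01  1.99564931e-01  1.65924317e+00
 -9.13579526e-05 -2.02426382e+00] [580.33834067 135.6359175  299.79202704] 377.575417348021 [[-0.895, -0.426, -0.135, 614.189], [-0.446, 0.853, 0.27, 67.161], [0.0, 0.302, -0.953, 425.019], [0.0, 0.0, 0.0, 1.0]]
[270.93749493 193.60509076]
[319.16049182 271.31104925]
[367.34544043 193.62700619]
[319.18802135 212.96738962]
```

View pics/w0.png

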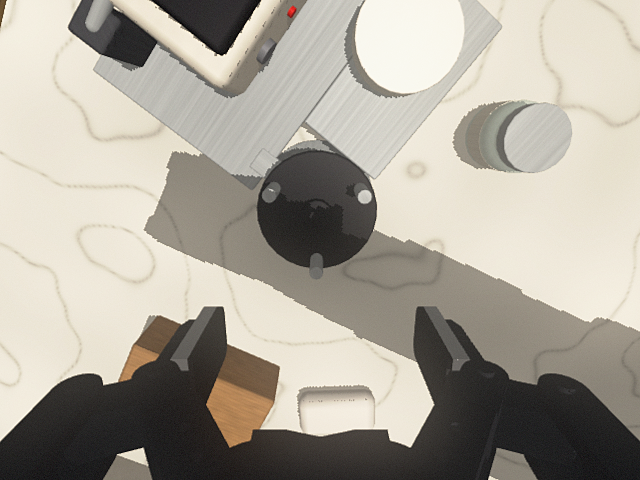

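The wrist view shows the peg tops near (269,193), (365,197) and (316,272), about 2 px left of prediction. I'll shift about 1.5 mm and go down with the fingers between the pegs.

>>> drive_tool([
  [0,-1.5,30,0],
  [0,-1.5,65,0],
  [0,-1.5,100,0],
  [0,-1.5,130,0],
  [0,-1.5,150,0],
  [0,-1.5,165,0],
  [0,-1.5,175,0],
  [0,-1.5,183,0],
  [0,-1.5,190,0],
  [0,-1.5,192,0],
  [0,-1.5,192,0],
])

```text
time_s: 4.4
tool_pos: [581.9, 136.3, 108.3]
eef_rot: [[0.441, -0.898, 0.0], [-0.898, -0.441, -0.0], [0.0, 0.0, -1.0]]
force: [-1.2, 0.8, -0.3]
finger_gap: 75.1
finger_force: 0.0
```

Run:
```python
from rig import arm
import cv2
s=arm.read_state();print(s['force'],s['torque'],s['tool_pos'])
cv2.imwrite("pics/w1.png",arm.snapshot("wrist")[...,::-1])
```

```text
[-1.20941197  0.76712161 -0.27564684] [0.0405483  0.0179757  0.02674774] [581.91480242 136.279179   108.2940037 ]
```

View pics/w1.png

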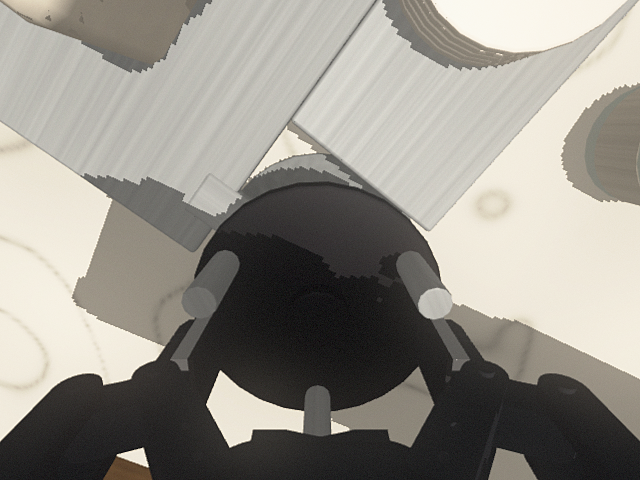

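>>> drive_tool([
  [0,0,0,4],
  [0,0,0,8],
  [0,0,0,12],
  [0,0,0,16],
  [0,0,0,20],
  [0,0,0,24],
  [0,0,0,28],
  [0,0,0,32],
  [0,0,0,36],
  [0,0,0,40],
  [0,0,0,44],
  [0,0,0,46],
])

```text
time_s: 5.45
tool_pos: [582.3, 136.6, 109.2]
eef_rot: [[-0.343, -0.939, 0.001], [-0.939, 0.343, 0.001], [-0.001, -0.001, -1.0]]
force: [0.5, 2.2, -0.7]
finger_gap: 75.0
finger_force: 0.7
```

```bash
cat > r.py <<'E'
from rig import arm
import numpy as np
s=arm.read_state();R=np.array(s['eef_rot']);F=[];T=[]
for i in range(4): F.append(R.T@s['force']);T.append(s['torque'][2]);arm.snapshot("top");s=arm.read_state()
F.append(R.T@s['force']);T.append(s['torque'][2]);print(np.mean(F,0).round(2),np.std(F,0).round(2),"Tz",np.round(T,3),s['time_s'],np.degrees(s['joints'][5]))
E
python3 r.py
```

```text
[-0.67  0.39 -0.19] [0.84 0.36 0.69] Tz [ 0.069  0.053  0.013  0.    -0.01 ] 5.65 -69.59459371266897
```

Create q.py:
```python
from rig import arm
import numpy as np
s=arm.read_state();R=np.array(s['eef_rot'])
print("F",(R.T@s['force']).round(2),"Tz",round(s['torque'][2],3),s['time_s'],"j6",round(np.degrees(s['joints'][5]),1),"th",round(np.degrees(np.arctan2(R[1,0],R[0,0])),1),s['tool_pos'].round(1) if hasattr(s['tool_pos'],'round') else s['tool_pos'])
```

```text
(no output)
```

>>> drive_tool([
  [0,0,0.5,4],
  [0,0,0.5,8],
  [0,0,0.5,12],
  [0,0,0.5,16],
  [0,0,0.5,20],
])

```text
time_s: 6.07
tool_pos: [582.3, 136.5, 108.3]
eef_rot: [[-0.642, -0.767, 0.001], [-0.767, 0.642, 0.0], [-0.001, -0.001, -1.0]]
force: [0.5, 0.6, -1.3]
finger_gap: 74.9
finger_force: 0.8
```

```bash
python3 q.py
```

```text
F [-0.76  0.    1.34] Tz 0.058 6.0667 j6 -49.4 th -129.9 [582.3 136.5 108.3]
```

>>> drive_tool([
  [0,0,0.5,4],
  [0,0,0.5,8],
  [0,0,0.5,12],
  [0,0,0.5,16],
])

```text
time_s: 6.4
tool_pos: [582.3, 136.5, 107.8]
eef_rot: [[-0.828, -0.56, 0.001], [-0.56, 0.828, 0.0], [-0.001, -0.0, -1.0]]
force: [0.7, 1.3, -1.3]
finger_gap: 75.2
finger_force: 0.8
```

```bash
python3 q.py
```

```text
F [-1.28  0.66  1.29] Tz 0.091 6.4 j6 -33.4 th -145.9 [582.3 136.5 107.8]
```

>>> drive_tool([
  [0,0,0,4],
  [0,0,0,8],
  [0,0,0.4,12],
])

```text
time_s: 6.65
tool_pos: [582.4, 136.4, 107.4]
eef_rot: [[-0.927, -0.376, 0.001], [-0.376, 0.927, 0.0], [-0.001, -0.0, -1.0]]
force: [1.3, 1.8, 1.0]
finger_gap: 75.2
finger_force: 0.8
```

```bash
python3 q.py
```

```text
F [-1.87  1.14 -1.05] Tz 0.025 6.65 j6 -21.4 th -157.9 [582.4 136.4 107.4]
```

>>> drive_tool([
  [0,0,0,4],
  [0,0,0,8],
  [0,0,0.4,12],
])

```text
time_s: 6.9
tool_pos: [582.5, 136.4, 107.1]
eef_rot: [[-0.985, -0.175, 0.001], [-0.175, 0.985, 0.0], [-0.001, -0.0, -1.0]]
force: [0.9, 1.4, 1.7]
finger_gap: 75.2
finger_force: 0.7
```

```bash
python3 q.py
```

```text
F [-1.12  1.25 -1.68] Tz 0.09 6.9 j6 -9.4 th -169.9 [582.5 136.4 107.1]
```

>>> drive_tool([
  [0,0,0,4],
  [0,0,0,8],
  [0,0,0.4,12],
])

```text
time_s: 7.15
tool_pos: [582.6, 136.2, 106.8]
eef_rot: [[-0.999, 0.034, 0.002], [0.034, 0.999, -0.0], [-0.002, -0.0, -1.0]]
force: [2.2, 0.2, 1.1]
finger_gap: 75.6
finger_force: 0.7
```

```bash
python3 q.py
```

```text
F [-2.22  0.23 -1.1 ] Tz 0.056 7.15 j6 2.6 th 178.0 [582.6 136.2 106.8]
```

>>> drive_tool([
  [0,0,0,4],
  [0,0,0,8],
  [0,0,0.4,12],
])

```text
time_s: 7.4
tool_pos: [582.6, 136.1, 106.4]
eef_rot: [[-0.97, 0.241, 0.002], [0.241, 0.97, -0.0], [-0.002, -0.0, -1.0]]
force: [1.5, -0.7, 1.5]
finger_gap: 75.2
finger_force: 0.6
```

```bash
python3 q.py
```

```text
F [-1.63 -0.28 -1.48] Tz 0.065 7.4 j6 14.6 th 166.0 [582.6 136.1 106.4]
```

>>> drive_tool([
  [0,0,0,4],
  [0,0,0,8],
  [0,0,0.4,12],
])

```text
time_s: 7.65
tool_pos: [582.5, 136.0, 106.0]
eef_rot: [[-0.899, 0.438, 0.001], [0.438, 0.899, -0.001], [-0.002, 0.0, -1.0]]
force: [1.1, -1.2, 1.6]
finger_gap: 75.3
finger_force: 0.6
```

```bash
python3 q.py
```

```text
F [-1.47 -0.57 -1.59] Tz 0.058 7.65 j6 26.6 th 154.0 [582.5 136.  106. ]
```

>>> drive_tool([
  [0,0,0,4],
  [0,0,0,8],
  [0,0,0.4,12],
])

```text
time_s: 7.9
tool_pos: [582.4, 135.9, 105.5]
eef_rot: [[-0.788, 0.615, 0.001], [0.615, 0.788, -0.001], [-0.001, 0.0, -1.0]]
force: [1.2, -0.7, 0.8]
finger_gap: 75.1
finger_force: 0.6
```

```bash
python3 q.py
```

```text
F [-1.37  0.21 -0.78] Tz -0.022 7.9 j6 38.6 th 142.0 [582.4 135.9 105.5]
```

>>> drive_tool([
  [0,0,0,4],
  [0,0,0,8],
  [0,0,0.4,12],
])

```text
time_s: 8.15
tool_pos: [582.3, 135.9, 105.1]
eef_rot: [[-0.643, 0.766, 0.001], [0.766, 0.643, -0.001], [-0.001, 0.0, -1.0]]
force: [1.0, -1.1, 0.2]
finger_gap: 75.4
finger_force: 0.6
```

```bash
python3 q.py
```

```text
F [-1.44  0.06 -0.21] Tz 0.121 8.15 j6 50.6 th 130.0 [582.3 135.9 105.1]
```

>>> drive_tool([
  [0,0,0,4],
  [0,0,0,8],
  [0,0,0.4,12],
])

```text
time_s: 8.4
tool_pos: [582.2, 135.9, 104.6]
eef_rot: [[-0.47, 0.883, 0.001], [0.883, 0.47, -0.001], [-0.001, 0.0, -1.0]]
force: [1.1, -0.9, 0.3]
finger_gap: 75.1
finger_force: 0.6
```

```bash
python3 q.py
```

```text
F [-1.32  0.49 -0.3 ] Tz 0.055 8.4 j6 62.6 th 118.0 [582.2 135.9 104.6]
```

>>> drive_tool([
  [0,0,0,4],
  [0,0,0,8],
  [0,0,0.4,12],
])

```text
time_s: 8.65
tool_pos: [582.2, 135.9, 104.2]
eef_rot: [[-0.276, 0.961, 0.001], [0.961, 0.276, -0.001], [-0.001, 0.0, -1.0]]
force: [0.3, 0.1, 0.2]
finger_gap: 75.5
finger_force: 0.6
```

```bash
python3 q.py
```

```text
F [ 0.    0.29 -0.19] Tz 0.079 8.65 j6 74.6 th 106.0 [582.2 135.9 104.2]
```

>>> drive_tool([
  [0,0,0,4],
  [0,0,0,8],
  [0,0,0.2,12],
])

```text
time_s: 8.9
tool_pos: [582.0, 135.9, 103.9]
eef_rot: [[-0.07, 0.998, 0.0], [0.998, 0.07, -0.001], [-0.001, 0.0, -1.0]]
force: [-0.4, -2.1, 0.8]
finger_gap: 74.8
finger_force: 0.6
```

```bash
python3 q.py
```

```text
F [-2.06 -0.5  -0.82] Tz 0.055 8.9 j6 86.6 th 94.0 [582.  135.9 103.9]
```

>>> drive_tool([
  [0,0,0,4],
  [0,0,0,8],
  [0,0,0.4,12],
])

```text
time_s: 9.15
tool_pos: [582.0, 135.9, 103.5]
eef_rot: [[0.139, 0.99, 0.0], [0.99, -0.139, -0.001], [-0.001, 0.0, -1.0]]
force: [-2.0, -1.8, 0.4]
finger_gap: 75.1
finger_force: 0.6
```

```bash
python3 q.py
```

```text
F [-2.02 -1.77 -0.41] Tz 0.028 9.15 j6 98.6 th 82.0 [582.  135.9 103.5]
```

>>> drive_tool([
  [0,0,0,4],
  [0,0,0,8],
  [0,0,0.2,12],
])

```text
time_s: 9.4
tool_pos: [581.9, 136.0, 103.2]
eef_rot: [[0.341, 0.94, 0.0], [0.94, -0.341, -0.001], [-0.001, 0.0, -1.0]]
force: [-1.6, -0.5, 0.4]
finger_gap: 75.4
finger_force: 0.6
```

```bash
python3 q.py
```

```text
F [-1.04 -1.32 -0.36] Tz 0.055 9.4 j6 110.6 th 70.0 [581.9 136.  103.2]
```

>>> drive_tool([
  [0,0,0,4],
  [0,0,0,8],
  [0,0,0.4,12],
])

```text
time_s: 9.65
tool_pos: [581.9, 136.0, 102.8]
eef_rot: [[0.529, 0.848, 0.0], [0.848, -0.529, -0.001], [-0.0, 0.0, -1.0]]
force: [-0.9, -0.3, 0.8]
finger_gap: 75.0
finger_force: 0.6
```

```bash
python3 q.py
```

```text
F [-0.78 -0.6  -0.81] Tz 0.083 9.65 j6 122.6 th 58.0 [581.9 136.  102.8]
```

>>> drive_tool([
  [0,0,0,4],
  [0,0,0,8],
  [0,0,0.2,12],
])

```text
time_s: 9.9
tool_pos: [581.8, 136.1, 102.6]
eef_rot: [[0.694, 0.72, -0.0], [0.72, -0.694, -0.0], [-0.0, 0.0, -1.0]]
force: [-1.7, 0.0, 1.1]
finger_gap: 75.2
finger_force: 0.6
```

```bash
python3 q.py
```

```text
F [-1.17 -1.23 -1.1 ] Tz 0.055 9.9 j6 134.6 th 46.0 [581.8 136.1 102.6]
```

>>> drive_tool([
  [0,0,0,4],
  [0,0,0,8],
  [0,0,0.4,12],
])

```text
time_s: 10.15
tool_pos: [581.7, 136.2, 102.2]
eef_rot: [[0.829, 0.56, -0.0], [0.56, -0.829, -0.0], [-0.0, 0.0, -1.0]]
force: [-1.6, -0.9, 0.6]
finger_gap: 75.2
finger_force: 1.0
```

```bash
python3 q.py
```

```text
F [-1.8  -0.12 -0.6 ] Tz 0.085 10.15 j6 146.6 th 34.1 [581.7 136.2 102.2]
```

>>> drive_tool([
  [0,0,0,4],
  [0,0,0,8],
  [0,0,0.2,12],
])

```text
time_s: 10.4
tool_pos: [581.5, 136.2, 102.0]
eef_rot: [[0.927, 0.376, -0.001], [0.376, -0.927, -0.0], [-0.001, -0.0, -1.0]]
force: [-4.2, -0.5, 2.1]
finger_gap: 75.3
finger_force: 1.7
```

```bash
python3 q.py
```

```text
F [-4.07 -1.07 -2.14] Tz 0.14 10.4 j6 158.6 th 22.1 [581.5 136.2 102. ]
```

Load is now showing: the push is about 4 N, and first touch was near j6 = 140°. I'll add about 6° to reach the middle of the window.

>>> drive_tool([
  [0,0,0,3],
  [0,0,0,6],
])

```text
time_s: 10.57
tool_pos: [581.4, 136.3, 101.9]
eef_rot: [[0.961, 0.277, -0.001], [0.277, -0.961, -0.0], [-0.001, -0.0, -1.0]]
force: [-3.7, -0.0, 1.2]
finger_gap: 75.0
finger_force: 1.9
```

```bash
python3 q.py
```

```text
F [-3.57 -0.99 -1.23] Tz 0.186 10.5667 j6 164.6 th 16.1 [581.4 136.3 101.9]
```

>>> drive_tool([
  [0,0,0,2],
  [0,0,0,4],
])

```text
time_s: 10.73
tool_pos: [581.3, 136.3, 101.9]
eef_rot: [[0.978, 0.211, -0.001], [0.211, -0.978, -0.0], [-0.001, -0.0, -1.0]]
force: [-3.6, 0.7, 2.5]
finger_gap: 75.3
finger_force: 2.0
```

```bash
python3 q.py
```

```text
F [-3.35 -1.43 -2.52] Tz 0.139 10.7333 j6 168.5 th 12.2 [581.3 136.3 101.9]
```

>>> drive_tool([
  [0,0,0,-4],
  [0,0,0,-8],
  [0,0,-3,-8],
  [0,0,-15,-8],
  [0,0,-35,-8],
  [0,0,-65,-8],
  [0,0,-100,-8],
  [0,0,-140,-8],
  [0,0,-180,-8],
  [0,0,-200,-8],
  [0,0,-200,-8],
])

```text
time_s: 11.65
tool_pos: [583.5, 136.3, 309.4]
eef_rot: [[0.939, 0.343, 0.01], [0.343, -0.939, -0.0], [0.009, 0.003, -1.0]]
force: [0.7, -0.4, 0.4]
finger_gap: 75.3
finger_force: 0.0
```

```bash
python3 q.py
python3 - <<'E'
from rig import arm
import cv2,numpy as np
a=arm.snapshot("wrist")[...,::-1];cv2.imwrite("pics/w2.png",a)
b=arm.snapshot("side")[...,::-1];s=cv2.imread("pics/side0.png")
d=cv2.absdiff(b,s)[215:290,340:410];print("side diff on housing/plate",d.mean(),d.max())
E
```

```text
F [ 0.57  0.59 -0.4 ] Tz 0.063 11.65 j6 160.6 th 20.1 [583.5 136.3 309.4]
side diff on housing/plate 7.5187301587301585 30
```

View pics/w2.png

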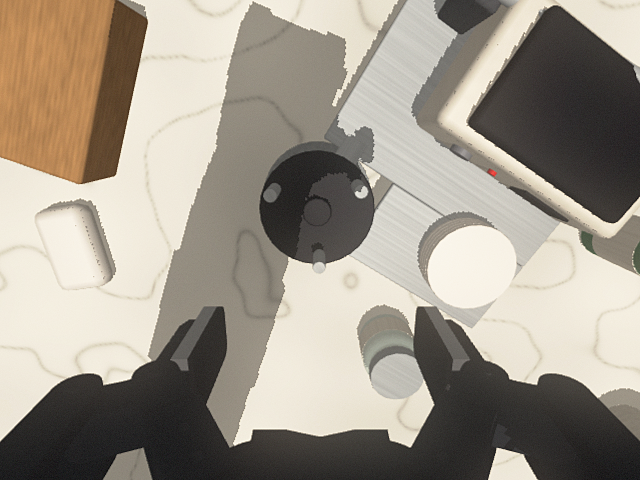

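The gripper is clear above the wheel (centre 317,207). The lids, jar and housing are all in place. Handing in.

```bash
python3 -c "
from rig import arm
print(arm.hand_in())"
```

```text
the job is handed in; nothing more can be done
None
```

I turned the handwheel clockwise about 28° (0.5 rad) past first touch, so by my estimate the foot carries 5–7 N (target 3–10 N). I then released it, lifted the arm clear and handed the job in; I did not test the wobble directly, and the hand-in returned no verdict.

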